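# Fit the purge-gas lance and open its cock

### The job

Slide the loose purge-gas lance, plain shank first, down the sloping bore of the clamp block on the gas bracket, past its side spring plunger, until the lance's square body sits fully home against the block and the plunger grips the shank. Then let go and turn the lever of the gas cock on the same bracket fully open, so that it lies along the pipe against its stop. Do not knock away the two collets and the round tin that stand near.

Things in the scene. Friction and masses are not known exactly. Their poses are not given: they have to be found in the camera images.
- lance: Loose straight purge-gas lance, 164 mm, 0.12 kg, lying flat. Origin on its axis at the shoulder between square body and shank, 9 mm above the table; +x along the axis to the shank's tip, +z up. Along +x: round steel shank 12 mm across, 52 mm long. Along -x: dark steel body 18 x 18 mm square, 70 mm long (grip it here), then a brass nozzle 42 mm long, 15 mm across, narrowing to 8 mm.
- holder: Fixed gas bracket on a dark steel base plate 124 x 76 x 10 mm. Origin: centre of the plate's underside, on the table; z up; +x runs from the clamp block at one end to the cock at the other, along the horizontal gas pipe (14 mm thick, 50 mm up); its -y side faces the robot.
- clamp: Tilted aluminium clamp block of the bracket, 56 mm long, 44 x 44 mm. Origin: centre of the bore's mouth in the upper end face, 80 mm above the table; +x points down the bore, 30 degrees below horizontal; y horizontal; +z out of the upper long side, 22 mm away. Round bore 14 mm, 4 mm chamfer at the mouth. Lance home: its origin here, its +x along this +x, any turn about the axis.
- plunger (a joint): Spring plunger: 0 with its nose resting in the empty bore, grows (m) as the shank pushes it outward: about 0.003 to 0.0045 with the full shank under it, 0.001 to 0.0025 when the lance is home and the nose lies in the groove. Spring 1 N/mm with 2 N preload; pushing the lance past it takes about 3 to 10 N.
- cock (a joint): Lever of the quarter-turn gas cock, vertical axis: 0 rad = shut, lever square across the pipe, pointing along the bracket's -y; 1.57 = open, on a hard stop, lever along the pipe, pointing along the bracket's +x, away from the block. Grows counter-clockwise seen from above. Starts within 0.2 rad of shut and stays where it is left; 0.1 N m turns it.
- cock_axis (a point): Point on the cock's turning axis at the height of the lever grip's middle, 84 mm above the table.
- cock_grip (a point): Middle of the black grip of the lever, 50 mm from the turning axis; the grip is 44 mm long, 14 mm wide and 14 mm high.
- collet_a: Loose steel collet, 29 mm across, 36 mm high, standing; origin at the centre of its underside. Leave it alone.
- collet_b: Loose steel collet, 26 mm across, 34 mm high, standing; origin at the centre of its underside. Leave it alone.
- tin: Loose round steel tin, 53 mm across, 22 mm high; origin at the centre of its underside. Leave it alone.
- lance_tip (a point): Tip of the lance's shank, on the axis, 52 mm from the shoulder. The shank's last 9 mm taper from 12 to 5 mm across; a ring groove 1.5 mm deep lies 17 to 31 mm from the shoulder.
- plunger_nose (a point): Tip of the plunger's round nose, in the bore 24 mm down from the mouth; the plunger enters from the block's -y side, and its bush and knob (18 mm thick) stand out to 48 mm from the bore's axis on that side.

How it is judged:
By the outcome, as a careful person would: the job done as asked, in the order asked, and still so for the second after the job is handed in, with the robot touching nothing.
It also fails if it takes over 64 s, if anything falls off the work surface, if the arm or the gripper's body presses on something with over 40 N, if the wrist force passes 120 N, or if a joint passes its speed limit or range.

### The arm

A 7-joint arm with a two-finger parallel gripper is mounted at the origin on a cart in front of the work surface, level with it; the furniture and walls round the work are solid. World frame = base frame: x ahead of the robot, y to its left, z up, the work surface at z = 0. Lengths are in m, angles in rad, forces in N, time in s.
With the tool pointing down it reaches from about 0.35 to 0.775 m from the base axis. Payload 3.1 kg.
Tool frame: the origin (TCP) lies at the very end of the fingers, on their centre line; the grasp point (between the pads) lies 19 mm behind it; z points along the fingers, y is the direction in which the jaws open and shut (so a half turn about z gives the same grasp; the last joint's range is limited). The gripper opens to 85 mm and grips with 20 to 120 N. Pads are 22 mm wide; open, the fingers measure 114 mm over their backs; the gripper's body (76 mm by 85 mm) begins 54 mm behind the grasp point. The pads swing forward as they close: fully open they stand 13 mm farther back than shut.
Start: joints at [1.146, 0.311, 0.014, 1.512, -0.004, 1.319, -0.027], TCP at [0.205, -0.51, 0.231] pointing down, gripper open.
Joint ranges: [-2.7, 2.7], [-0.3, 1.91], [-1.27, 1.3], [0.12, 2.57], [-1.44, 4.58], [0.2, 2.03], [-3.05, 3.05]. Speed limits (rad/s): [2.79, 2.79, 3.14, 3.14, 3.14, 3.14, 3.14].

### API

Orientations are given as a unit quaternion [w, x, y, z].
In Python, from workcell import r, vision gives the robot as it stands. Calls block until the motion is done:
- r.movep(position, orientation): joint-space move of the TCP to a pose.
- r.move_linear(position, attitude=None, feed=0.15): straight line of the TCP; attitude=None keeps the orientation; feed is the mean speed in m/s.
- r.move_joints(angles): joint-space move.
- r.release() and r.close_gripper(): open the fingers fully, or close them until they stop; the grip force is fixed at half the most.
- r.sleep(seconds).
- r.ik(position, orientation): joint angles nearest the present ones, or None.
- r.get_obs(): the state.
- vision.camera(name): name is "side" or "top" or "wrist"; returns the picture (384x512x3 uint8, red, green, blue); there is no depth.
- vision.calibration(name): a dict with "fovy" (degrees; the focal length in pixels is half the picture's height over the tangent of half this angle, whatever the lens; pixels are square), "cx", "cy" (the principal point, pixels), "distortion" ([k1, k2, p1, p2, k3] as OpenCV has them; the pictures are not rectified), "world_from_camera" (4x4, takes a point from camera to world coordinates). Camera axes: x right, y up, looking along -z (the intrinsics and any distortion apply to the point x, -y, -z); pixel columns grow to the right and rows downward; lengths in m; the calibration is good to about 2 mm. A picture is of the moment at which its call begins: read the wrist's pose just before it. calibration takes no time and is no camera call; for the wrist camera it gives the pose at the moment of the call.
A pose or a line that the arm cannot do raises r.PlanningError and nothing moves.
- r.sign_off(): hands the job in, once; it reports no verdict.
The state is a dict: "time": time; "joints": joint angles; "joint_vel": joint speeds; "tau": joint torques, N m; "tcp_pos": TCP position; "eef_rot": TCP orientation; "ft_force": force on the tool from outside, world axes, zero at the start; "ft_torque": the same for the moment, N m; "finger_gap": finger opening in m.
Only numpy, scipy, OpenCV 4.12 (cv2) and the standard library are available. Lean on these libraries where they do the work, as an engineer would, in place of code of your own. Each camera call takes 0.05 s, during which the arm holds its last target.

## Working session

There is one attempt and no reset: what is moved stays moved. The work goes in short steps, each a Python script; the robot and the scene stay as the last script left them, time stands still between calls to the robot, and variables do not carry over. Pictures are saved under pics/ and viewed, and the job is handed in when it is done.

```bash
ls; mkdir -p pics; python3 - <<'E'
from workcell import r, vision
import cv2
for n in ["side","top","wrist"]:
    im=vision.camera(n); cv2.imwrite(f"pics/{n}0.png",im[:,:,::-1]); print(n,vision.calibration(n))
print(r.get_obs())
E
```

```text
pics
side {'fovy': 46.26696048603268, 'cx': 246.65240529504496, 'cy': 186.86235892247504, 'distortion': array([-0.13841939,  0.        ,  0.        ,  0.        ,  0.        ]), 'world_from_camera': array([[-0.85824566,  0.20136065, -0.47208927,  0.11143202],
       [-0.51319391, -0.34889558,  0.78415807,  0.74225137],
       [-0.00681128,  0.9152736 ,  0.40277518,  0.43484043],
       [ 0.        ,  0.        ,  0.        ,  1.        ]])}
top {'fovy': 51.774691468811845, 'cx': 257.72936901519773, 'cy': 192.6931058685423, 'distortion': array([0.00301734, 0.        , 0.        , 0.        , 0.        ]), 'world_from_camera': array([[-0.0165092 ,  0.98709119, -0.15930611,  0.3864754 ],
       [-0.99985138, -0.01708942, -0.00227278,  0.02058671],
       [-0.00496589,  0.15924491,  0.98722662,  0.90011282],
       [ 0.        ,  0.        ,  0.        ,  1.        ]])}
wrist {'fovy': 67.64468250147269, 'cx': 264.30278535521626, 'cy': 186.98390795306054, 'distortion': array([-0.06773265,  0.        ,  0.        ,  0.        ,  0.        ]), 'world_from_camera': array([[ 3.72636925e-01,  
[... 339 characters left out ...]
: array([ 1.14631288,  0.31158661,  0.01397951,  1.5126692 , -0.00440779,
        1.3191901 , -0.02722805]), 'joint_vel': array([-8.18550483e-04, -2.88157419e-03,  1.11154695e-03, -2.58461110e-03,
       -4.14940589e-04, -5.92053736e-05, -9.56924031e-04]), 'tau': array([ 3.19410810e-04, -3.80270290e+01,  1.45958327e-01, -2.30848271e+01,
        1.21270755e-02,  9.65738262e-03,  4.91788421e-05]), 'tcp_pos': array([ 0.20524989, -0.5096828 ,  0.23045395]), 'eef_rot': array([-8.87473006e-04,  9.81734299e-01,  1.90254926e-01, -2.06703655e-04]), 'ft_force': array([-0.22829519,  1.00480497, -0.529845  ]), 'ft_torque': array([ 0.02372605, -0.05635341,  0.06804865]), 'finger_gap': 0.0855852976230038}
```

View pics/side0.png

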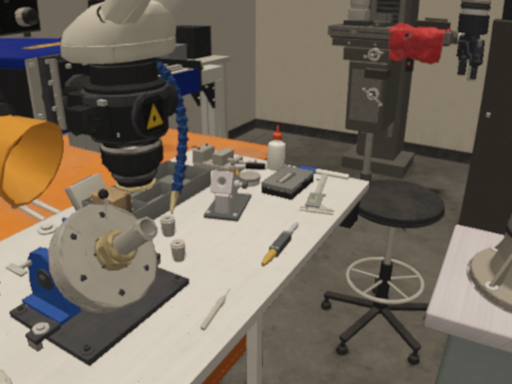

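View pics/top0.png

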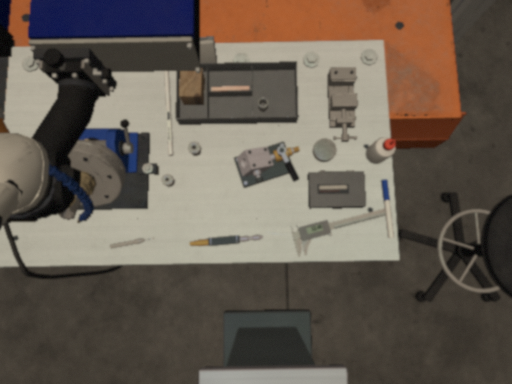

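View pics/wrist0.png

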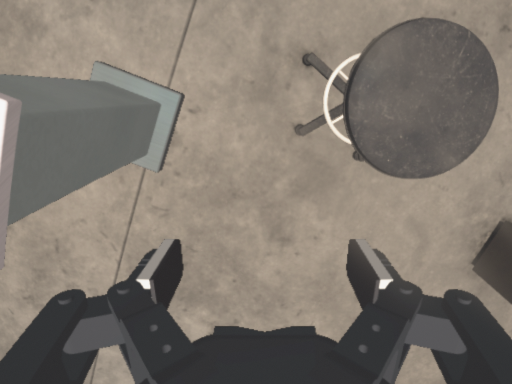

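```bash
cat > h.py <<'E'
import numpy as np, cv2
from workcell import r, vision
from scipy.spatial.transform import Rotation as R
def KD(c):
    f=192/np.tan(np.radians(c['fovy'])/2)
    return np.array([[f,0,c['cx']],[0,f,c['cy']],[0,0,1.]]),np.array(c['distortion'])
F=np.diag([1,-1,-1.])
def proj(c,P):
    T=c['world_from_camera']; P=np.atleast_2d(P)
    K,d=KD(c); pc=(P-T[:3,3])@T[:3,:3]@F
    return cv2.projectPoints(pc,np.zeros(3),np.zeros(3),K,d)[0][:,0]
def ray(c,uv):
    K,d=KD(c); u=cv2.undistortPoints(np.array(uv,float).reshape(-1,1,2),K,d)[:,0]
    v=np.c_[u,np.ones(len(u))]@F@c['world_from_camera'][:3,:3].T
    return c['world_from_camera'][:3,3],v
def onz(c,uv,z):
    o,v=ray(c,uv); return o+v*((z-o[2])/v[:,2])[:,None]
E
python3 - <<'E'
from h import *
s=vision.calibration('side');t=vision.calibration('top')
P=[[0.205,-.51,.231],[0,0,0],[0.5,0,0],[.5,-.2,0]]
print(proj(s,P),proj(t,P))
print(onz(t,[[195,242],[260,237],[268,165],[195,148],[168,180],[325,149]],0.01))
c=vision.calibration('wrist');print(c['world_from_camera'], )
E
```

```text
[[465.20125522  82.5075574 ]
 [530.67527241 282.50143527]
 [270.70604669 215.87695638]
 [309.15028802 183.19020076]] [[595.54067636 366.76186748]
 [272.78542382 443.90254555]
 [267.84403266 206.18879135]
 [355.17068167 204.70552918]]
[[ 0.42090116  0.16469367  0.01      ]
 [ 0.42957849  0.01921257  0.01      ]
 [ 0.59433985 -0.00209834  0.01      ]
 [ 0.63777734  0.16659277  0.01      ]
 [ 0.56315091  0.22787828  0.01      ]
 [ 0.62998666 -0.13496912  0.01      ]]
[[ 3.72636925e-01  8.84620957e-01  2.80334593e-01  2.76587482e-01]
 [-9.27976751e-01  3.55530606e-01  1.11611550e-01 -4.80862969e-01]
 [-9.33611523e-04 -3.01734570e-01  9.53391513e-01  3.74147688e-01]
 [ 0.00000000e+00  0.00000000e+00  0.00000000e+00  1.00000000e+00]]
```

```bash
python3 - <<'E'
import cv2
im=cv2.imread('pics/top0.png'); cv2.imwrite('pics/top0a.png',cv2.resize(im[120:260,150:350],None,fx=4,fy=4,interpolation=cv2.INTER_CUBIC))
im=cv2.imread('pics/side0.png'); cv2.imwrite('pics/side0a.png',cv2.resize(im[150:270,150:350],None,fx=4,fy=4,interpolation=cv2.INTER_CUBIC))
E
```

```text
(no output)
```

View pics/top0a.png

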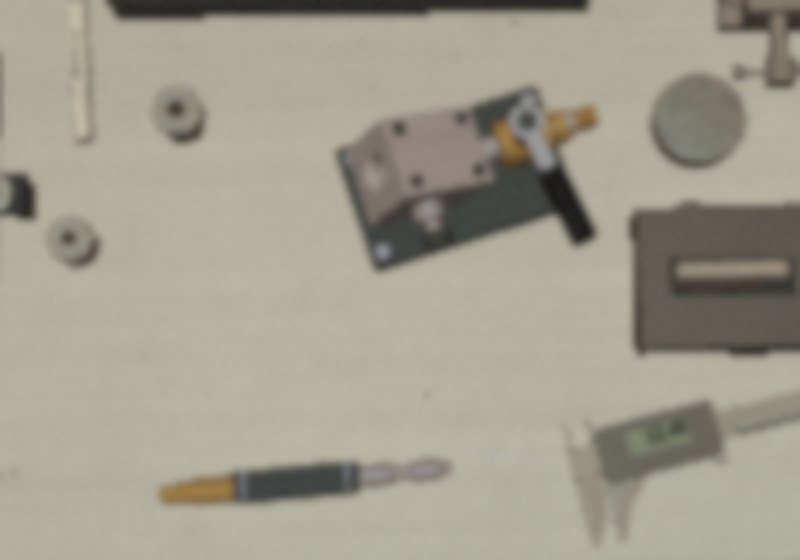

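View pics/side0a.png

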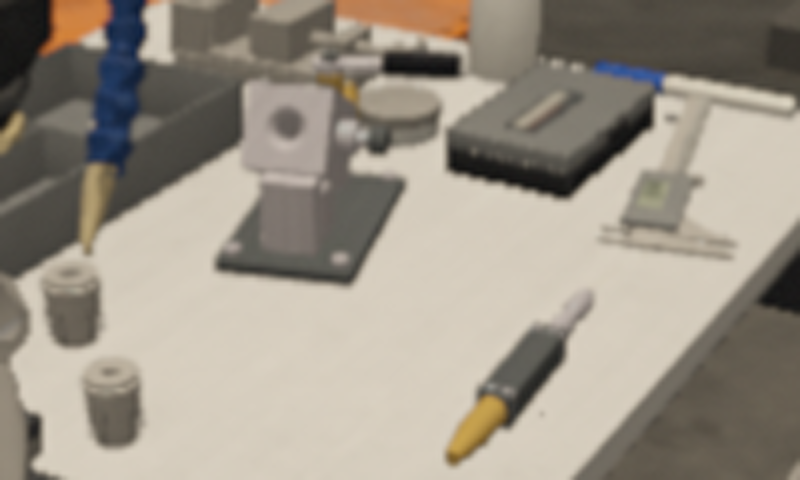

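```bash
python3 - <<'E'
from h import *
import json
def pose(yaw):
    x=np.array([np.cos(yaw),np.sin(yaw),0]);z=np.array([0,0,-1.]);y=np.cross(z,x)
    q=R.from_matrix(np.c_[x,y,z]).as_quat(); return q[[3,0,1,2]]
cal={}
for i,(p,yaw) in enumerate([((.50,-.02,.24),np.pi/2+.15),((.53,.10,.20),np.pi/2+.15)]):
    r.movep(np.array(p),pose(yaw)); r.sleep(.3)
    c=vision.calibration('wrist'); im=vision.camera('wrist')
    cv2.imwrite(f'pics/w{i+1}.png',im[:,:,::-1]); 
    cal[i+1]={k:np.array(v).tolist() for k,v in c.items()}
json.dump(cal,open('cal.json','w'))
o=r.get_obs();print(o['time'],o['joints'],o['tcp_pos'])
E
```

```text
3.4917 [ 0.32357956  0.39650485 -0.73083742  1.57168637  0.27340712  1.27779643
 -0.30017674] [0.53032907 0.09882173 0.20033013]
```

```bash
python3 - <<'E'
import cv2
for i in (1,2):
    im=cv2.imread(f'pics/w{i}.png'); cv2.imwrite(f'pics/w{i}b.png',cv2.resize(im,(800,600),interpolation=cv2.INTER_CUBIC))
E
```

```text
(no output)
```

View pics/w1b.png

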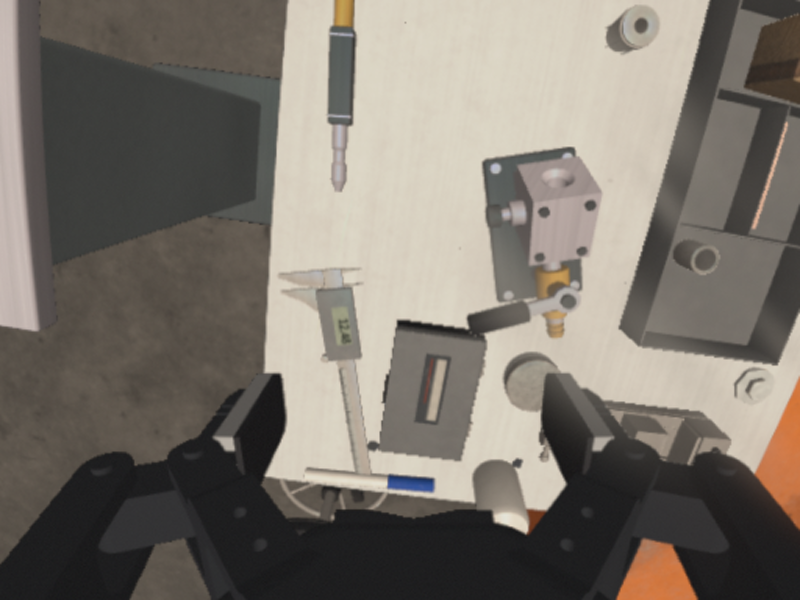

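View pics/w2b.png

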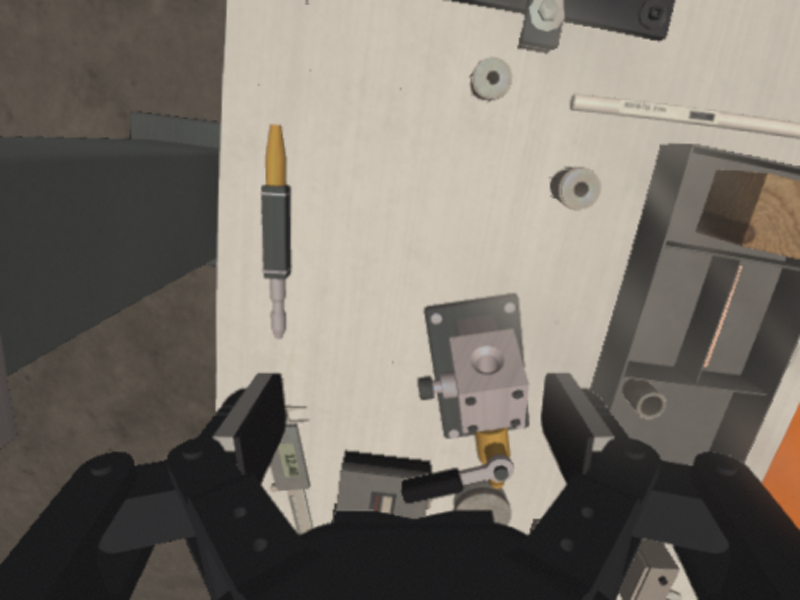

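```bash
python3 - <<'E'
import cv2
def cr(i,n,x,y,w,h,f):
    im=cv2.imread(f'pics/{i}.png'); cv2.imwrite(f'pics/{n}.png',cv2.resize(im[y:y+h,x:x+w],None,fx=f,fy=f,interpolation=cv2.INTER_CUBIC))
cr('w1','w1c',295,85,100,140,4)
cr('w2','w2c',255,180,100,150,4)
cr('w1','w1d',195,0,50,130,4)
cr('w2','w2d',155,75,50,145,4)
E
```

```text
(no output)
```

View pics/w1c.png

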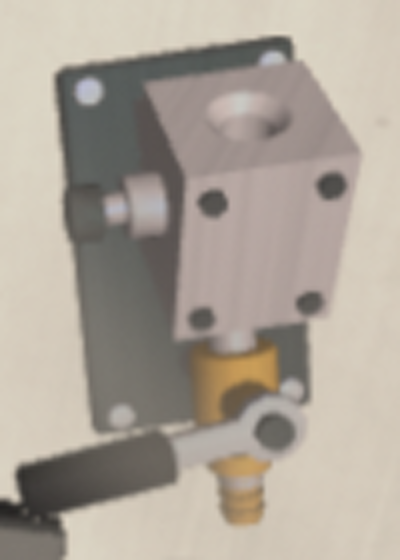

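View pics/w2c.png

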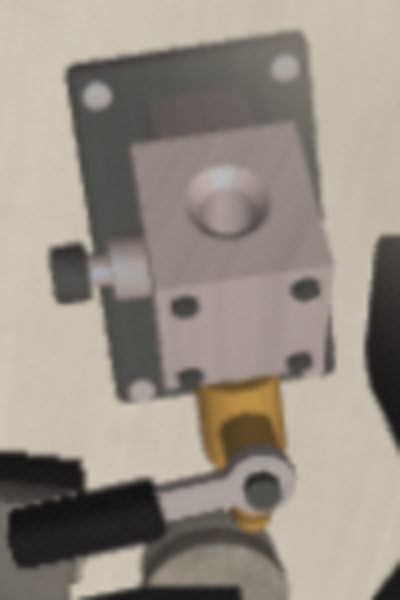

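View pics/w1d.png

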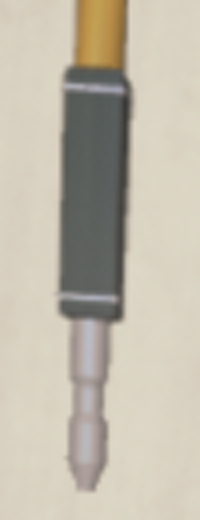

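View pics/w2d.png

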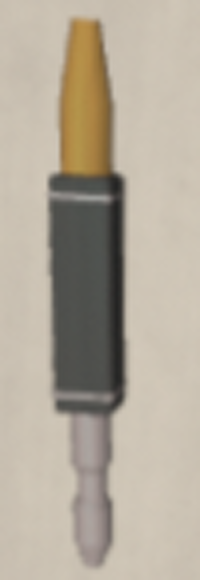

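```bash
cat > fit.py <<'E'
from h import *
import json
from scipy.optimize import least_squares
cal=json.load(open('cal.json'))
C={k:{a:np.array(b) for a,b in v.items()} for k,v in cal.items()}
def px(o,p): return (np.array(p)+.5)/4-.5+np.array(o)
c30,s30=np.cos(np.pi/6),np.sin(np.pi/6)
def clamp(xm,ym,p): x,y,z=p; return np.array([xm+c30*x+s30*z,ym+y,.080-s30*x+c30*z])
plate=[(-.062,-.038,.01),(-.062,.038,.01),(.062,-.038,.01),(.062,.038,.01)]
blk=[(0,-.022,-.022),(0,.022,-.022),(0,-.022,.022),(0,.022,.022),(.056,-.022,.022),(.056,.022,.022)]
obs={'1':[px((295,85),p) for p in [(59,72),(291,37),(94,433),(311,402),(145,82),(305,62),(185,180),(360,152),(175,338),(328,315),(275,430)]],
'2':[px((255,180),p) for p in [(68,68),(304,31),(118,403),(334,375),(132,145),(297,122),(160,290),(332,262),(168,388),(330,372),(263,488)]]}
def model(v):
    px_,py_,yaw,xm,ym,xc,yc=v[:7]
    P=np.array(plate+[clamp(xm,ym,p) for p in blk]+[(xc,yc,.093)])
    c,s=np.cos(yaw),np.sin(yaw); return np.c_[px_+c*P[:,0]-s*P[:,1],py_+s*P[:,0]+c*P[:,1],P[:,2]]
def res(v,full=False):
    M=model(v); out=[]
    for k in obs: out.append(proj(C[k],M)-np.array(obs[k]))
    return np.array(out) if full else np.concatenate([np.ravel(out),[v[6]/.001*1,v[4]/.001]])
if __name__=='__main__':
    s=least_squares(res,[.59,0,-1.4,-.04,0,.05,0],loss='soft_l1')
    print(s.x.round(4)); print(res(s.x,True).round(1).tolist())
    print('mouth',model(s.x)[4:8].mean(0),'cock',model(s.x)[-1])
    v=s.x; 
    print('individual clamp-only fit per camera:')
    full=dict(obs)
    for k in ('1','2'):
        obs.clear(); obs[k]=full[k]
        t=least_squares(res,s.x,loss='soft_l1'); print(k,t.x.round(4),model(t.x)[4:8].mean(0).round(4))
    # lance
    L={'1':[(.052,px((195,0),(86,489))),(0,px((195,0),(90,320)))],'2':[(.052,px((155,75),(92,566))),(0,px((155,75),(88,412))),(-.112,px((155,75),(84,19)))]}
    def rl(w,ks='12'):
        o=[]
        for k in ks:
            for a,p in L[k]: o.append(proj(C[k],[w[0]+a*np.cos(w[2]),w[1]+a*np.sin(w[2]),.009])[0]-p)
        return np.ravel(o)
    for ks in ('12','1','2'):
        w=least_squares(rl,[.43,.05,-1.5],args=(ks,)); print('lance',ks,w.x.round(4),w.fun.round(1))
    for k in ('1','2'): 
        o,p=((295,85),(97,473)) if k=='1' else ((255,180),(87,522))
        print('grip',onz(C[k],[px(o,p)],.089))
    print('collets',onz(C['2'],np.array([(491,77),(580,188)])/1.5625,.035),'tin',onz(C['1'],np.array([(531,378)])/1.5625,.022))
E
python3 fit.py
```

```text
[ 5.9860e-01  1.0600e-02 -1.2705e+00 -4.5100e-02  6.0000e-04  3.6100e-02
 -4.0000e-04]
[[[-1.0, -1.1], [0.7, -1.2], [-0.1, 0.8], [0.2, 0.6], [-0.0, 0.4], [-0.3, -0.4], [0.5, -0.2], [0.7, 0.4], [-0.1, 0.5], [0.1, 0.6], [0.6, -0.9]], [[-1.0, 0.3], [1.1, 0.5], [-0.4, 0.3], [0.6, -0.3], [0.1, -0.2], [-0.4, -0.3], [-1.0, -0.2], [1.1, 0.4], [-0.3, -0.1], [-1.7, -1.5], [-0.1, 1.3]]]
mouth [0.58576768 0.05384357 0.08      ] cock [ 0.60886536 -0.02405422  0.093     ]
individual clamp-only fit per camera:
1 [ 5.9870e-01  1.0000e-02 -1.2713e+00 -4.5900e-02  4.0000e-04  3.6600e-02
 -5.0000e-04] [0.5855 0.054  0.08  ]
2 [ 5.987e-01  1.090e-02 -1.271e+00 -4.450e-02  5.000e-04  3.470e-02
 -2.000e-04] [0.5861 0.0536 0.08  ]
lance 12 [ 0.4271  0.0675 -1.4942] [-0.4  0.4 -0.3  0.3  0.4 -0.3  0.4 -1.  -0.   0.5]
lance 1 [ 0.4274  0.0679 -1.4909] [-0.   0.1  0.  -0.1]
lance 2 [ 0.4268  0.0671 -1.4972] [-0.  -0.1  0.1 -0.8 -0.1  0.8]
grip [[ 0.56417494 -0.04576393  0.089     ]]
grip [[ 0.5644636  -0.04347127  0.089     ]]
collets [[0.56145899 0.22784594 0.035     ]
 [0.63518054 0.16846667 0.035     ]] tin [[ 0.62341437 -0.12268096  0.022     ]]
```

```bash
cat > g.py <<'E'
from h import *
HY=-1.2708; M=np.array([.5858,.0538,.080])
H0=np.array([.5986,.0106,0])
hx=np.array([np.cos(HY),np.sin(HY),0]);hy=np.array([-np.sin(HY),np.cos(HY),0]);ez=np.array([0,0,1.])
cx=np.cos(np.pi/6)*hx-.5*ez; cz=.5*hx+np.cos(np.pi/6)*ez; cy=hy
def quat(x,z):
    y=np.cross(z,x);q=R.from_matrix(np.c_[x,y,z]).as_quat(); return q[[3,0,1,2]]
QI=quat(-cx,-cz)
A=.035; DZ=-.005  # TCP in lance frame: (-A,0,DZ)
def tcp(o,dy=0,dz=0): return M+cx*(o-A)+cy*dy+cz*(DZ+dz)   # o = lance origin along bore
L0=np.array([.4271,.0675]);LY=-1.4942
lx=np.array([np.cos(LY),np.sin(LY),0]);QG=quat(-lx,-ez)
G=np.array([*L0,0])-A*lx
E
python3 - <<'E'
from g import *
print(r.ik(G+.1*ez,QG),r.ik(G+.004*ez,QG))
for o in (-.09,-.03,0): print(tcp(o),r.ik(tcp(o),QI))
print(r.ik(tcp(0,dz=.12),QI))
t=vision.calibration('top');s=vision.calibration('side')
print(proj(t,[M,[*L0,.009]]),proj(s,[M,[*L0,.009]]))
E
```

```text
[ 0.36188931  0.29378041 -0.75069107  1.97122971  0.24239233  0.96659318
 -0.42995719] [ 0.26047952  0.4535302  -0.65735199  2.06471406  0.40351973  0.75022177
 -0.57223217]
[0.55307059 0.15960667 0.13816987] [ 0.52278332  0.68275059 -0.82570247  1.51861763 -0.04108298  1.18103782
  0.12506145]
[0.56842609 0.10996587 0.10816987] [ 0.56674521  0.74219002 -0.79142252  1.49055477 -0.01172536  1.19071843
  0.20200198]
[0.57610383 0.08514548 0.09316987] [ 0.58547048  0.77392907 -0.77301842  1.46970594  0.00304739  1.19827573
  0.2392997 ]
[ 0.62078451  0.71306377 -0.75900525  1.2636704  -0.03707129  1.46526162
  0.2697515 ]
[[242.483131   161.85634003]
 [238.46632371 238.49690572]] [[221.18901497 181.44223964]
 [287.9317274  234.74646844]]
```

```bash
python3 - <<'E'
from g import *
r.movep(G+.07*ez,QG); r.move_linear(G+.004*ez,feed=.1)
r.close_gripper(); o=r.get_obs(); print(o['time'],o['finger_gap'],o['tcp_pos'],o['ft_force'])
r.move_linear(G+.10*ez,feed=.15)
o=r.get_obs(); print(o['time'],o['finger_gap'],o['tcp_pos'],o['ft_force'])
r.movep(tcp(-.085),QI); r.sleep(.3)
o=r.get_obs(); print(o['time'],o['finger_gap'],o['tcp_pos'],tcp(-.085),o['ft_force'])
c=vision.calibration('wrist')
for n in ["side","top","wrist"]:
    im=vision.camera(n); cv2.imwrite(f"pics/{n}3.png",im[:,:,::-1])
    cc=vision.calibration(n) 
    if n=='wrist':cc=c
    T=M-.085*cx
    print(n,proj(cc,[M,T,T+.052*cx,T-.112*cx]).round(1).tolist())
a=cv2.imread('pics/side3.png')[80:230,150:350];cv2.imwrite('pics/side3a.png',cv2.resize(a,None,fx=4,fy=4,interpolation=2))
a=cv2.imread('pics/wrist3.png');cv2.imwrite('pics/wrist3a.png',cv2.resize(a,(800,600),interpolation=2))
E
```

```text
5.6417 0.01631891850766525 [0.42474862 0.10248841 0.00442827] [-0.79631314 -0.4939938   4.75695877]
6.4333 0.016073984413947962 [0.42347146 0.10193292 0.09907655] [-0.30684019  0.10610672 -0.50276453]
7.3583 0.01615665536900482 [0.55312542 0.15665647 0.1359723 ] [0.55435021 0.15546994 0.13566987] [-0.0889846  -0.84373649 -0.69020586]
side [[221.2, 181.4], [209.0, 175.5], [216.7, 179.3], [188.7, 165.5]]
top [[242.5, 161.9], [206.7, 168.0], [229.1, 164.2], [152.9, 177.3]]
wrist [[265.5, 399.6], [266.0, 301.9], [265.7, 366.0], [266.8, 102.1]]
```

View pics/side3a.png

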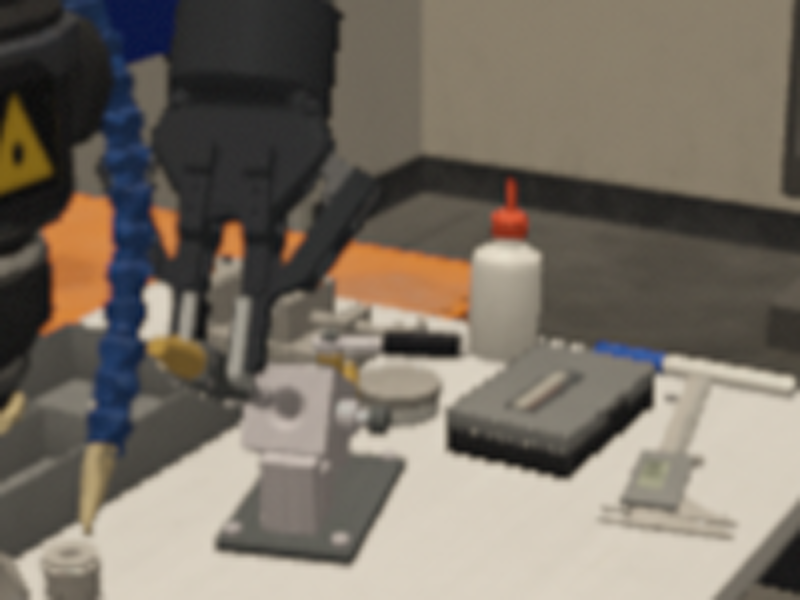

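View pics/wrist3a.png

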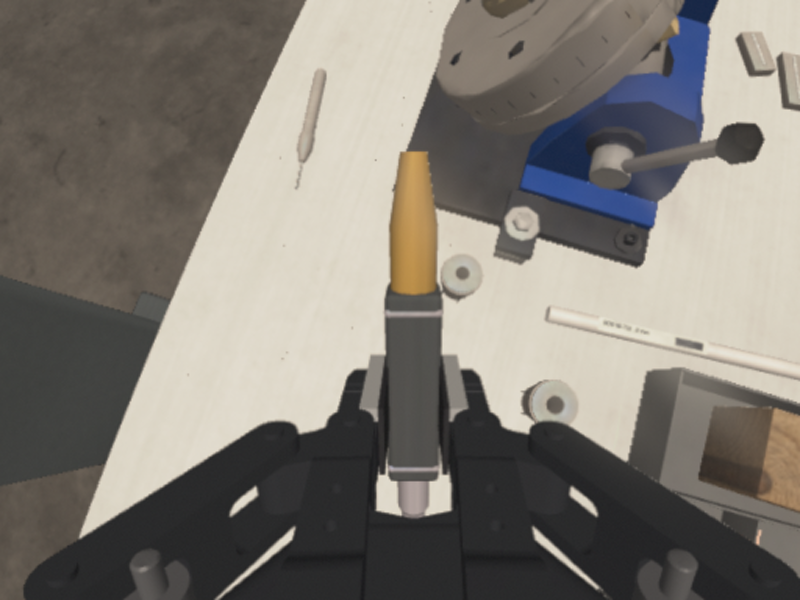

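```bash
cat >> g.py <<'E'
def err(tgt,q=QI):
    o=r.get_obs(); e=o['tcp_pos']-tgt; w=o['eef_rot']
    rv=(R.from_quat(np.array(w)[[1,2,3,0]])*R.from_quat(np.array(q)[[1,2,3,0]]).inv()).as_rotvec()
    f=o['ft_force']
    return o,np.array([e@cx,e@cy,e@cz]),np.array([rv@cx,rv@cy,rv@cz]),np.array([f@cx,f@cy,f@cz])
E
python3 - <<'E'
from g import *
r.sleep(.3); t=tcp(-.085)
def show(t):
    o,e,rv,f=err(t);print(round(o['time'],2),'e mm',(e*1e3).round(2),'rot',rv.round(4),'f',f.round(2)); return e
show(t)
r.move_linear(t,QI,feed=.05); r.sleep(.3); e=show(t)
r.move_linear(t-(e[0]*cx+e[1]*cy+e[2]*cz),QI,feed=.05); r.sleep(.3); show(t)
E
```

```text
7.81 e mm [ 0.08 -0.    0.07] rot [ 0.0001 -0.0002 -0.0001] f [ 1.14  0.42 -1.15]
8.36 e mm [-0.01  0.   -0.01] rot [-0.  0.  0.] f [-0.2   0.08 -1.99]
8.91 e mm [-0.01 -0.01  0.02] rot [ 0. -0.  0.] f [ 1.33  0.8  -0.61]
```

```bash
python3 - <<'E'
from g import *
for n in ["side","top","wrist"]:
    cc=vision.calibration(n); im=vision.camera(n); cv2.imwrite(f"pics/{n}4.png",im[:,:,::-1])
    T=M-.085*cx
    p=proj(cc,[M,T,T+.052*cx,T-.042*cx*0-.112*cx]);print(n,p.round(1).tolist())
    x,y=(p[2] if n!='wrist' else [266,200]); x=int(x-50);y=int(y-50 if n!='wrist' else 80)
    h=100 if n!='wrist' else 300
    a=im[y:y+h,x:x+100,::-1]; f=6 if n!='wrist' else 4
    if n=='wrist': a=im[90:240,x:x+100,::-1]
    cv2.imwrite(f'pics/{n}4a.png',cv2.resize(a,None,fx=f,fy=f,interpolation=2)); print(x,y)
E
```

```text
side [[221.2, 181.4], [209.0, 175.5], [216.7, 179.3], [188.7, 165.5]]
166 129
top [[242.5, 161.9], [206.7, 168.0], [229.1, 164.2], [152.9, 177.3]]
179 114
wrist [[264.8, 397.6], [264.8, 299.3], [264.8, 363.9], [264.7, 98.8]]
216 80
```

View pics/side4a.png

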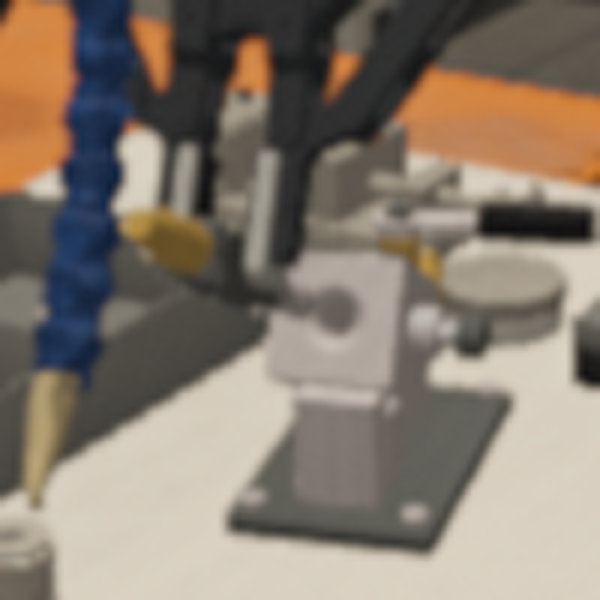

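View pics/top4a.png

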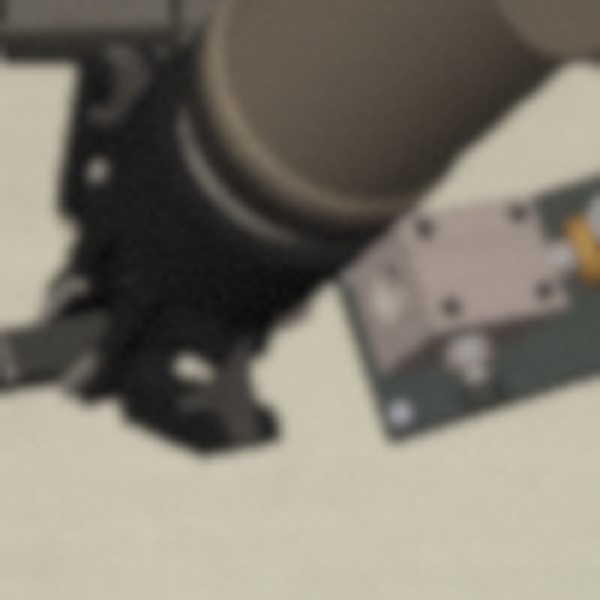

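View pics/wrist4a.png

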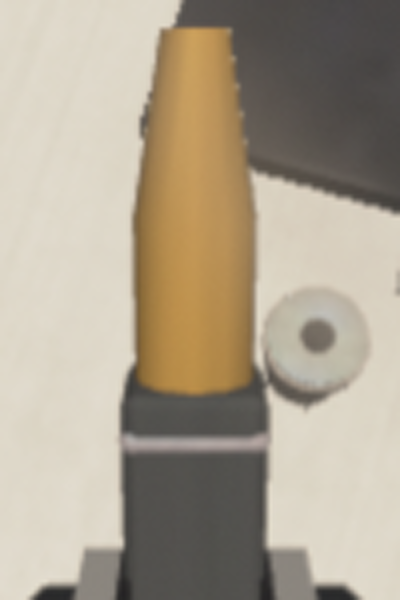

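```bash
python3 - <<'E'
from g import *
r.move_linear(tcp(-.056),QI,feed=.06); r.sleep(.15)
o,e,rv,f0=err(tcp(-.056)); print(o['time'],f0.round(1))
np.save('f0.npy',f0)
for o_ in [-.050,-.046,-.042,-.038,-.034,-.031]:
    r.move_linear(tcp(o_),QI,feed=.04); r.sleep(.05)
    o,e,rv,f=err(tcp(o_)); d=f-f0
    print(round(o['time'],2),o_,'e',(e*1e3).round(2),'rot',rv.round(4),'df',d.round(1),'tau',o['ft_torque'].round(2))
    if np.abs(d).max()>15: print('STOP');break
E
```

```text
9.8417 [ 0.4 -0.3 -2. ]
10.19 -0.05 e [ 0.3  -0.02  0.03] rot [ 0.0001  0.     -0.0006] df [ 0.5 -0.8  0.8] tau [-0.69 -0.18  0.02]
10.49 -0.046 e [ 0.25 -0.03  0.01] rot [-0.     -0.     -0.0004] df [-0.7  0.2  1.2] tau [-0.64 -0.25  0.02]
10.79 -0.042 e [ 0.27 -0.03  0.02] rot [ 0.      0.     -0.0005] df [0.8 0.  1.4] tau [-0.68 -0.22  0.01]
11.09 -0.038 e [ 0.23 -0.05 -0.02] rot [-0.      0.0001 -0.0004] df [0.8 0.4 1.3] tau [-0.58 -0.19 -0.01]
11.39 -0.034 e [ 0.3  -0.03  0.02] rot [ 0.0001 -0.     -0.0005] df [ 0.5 -0.3  0.2] tau [-0.63 -0.24  0.05]
11.69 -0.031 e [0.12 0.01 0.  ] rot [ 0.      0.     -0.0002] df [0.4 0.7 1.1] tau [-0.65 -0.25 -0.01]
```

Sliding in freely; next, past the plunger.

```bash
python3 - <<'E'
from g import *
f0=np.load('f0.npy')
import sys
for o_ in [-.027,-.024,-.021,-.018,-.015,-.012,-.009,-.006,-.004,-.002,0,.001,.002,.003]:
    r.move_linear(tcp(o_),QI,feed=.04); r.sleep(.05)
    o,e,rv,f=err(tcp(o_)); d=f-f0
    print(round(o['time'],2),o_,'e',(e*1e3).round(2),'rot',rv.round(4),'df',d.round(1),round(o['finger_gap'],5))
    if np.abs(d).max()>16: print('STOP');break
E
```

```text
11.99 -0.027 e [0.32 0.62 0.17] rot [ 0.0014 -0.0005  0.0001] df [0.2 1.9 0.2] 0.01626
12.29 -0.024 e [-0.85  0.51  0.08] rot [0.0009 0.0009 0.0009] df [-2.6  2.5  0.6] 0.01643
12.59 -0.021 e [-0.68  0.46  0.03] rot [0.0008 0.0007 0.0007] df [-4.1  3.1  0.5] 0.01622
12.89 -0.018 e [0.96 0.45 0.09] rot [ 0.0013 -0.0013 -0.0004] df [-1.6  4.3  0.5] 0.01617
13.19 -0.015 e [1.3  0.45 0.25] rot [ 0.0014 -0.0017 -0.0007] df [-0.7  4.6  0.4] 0.0164
13.49 -0.012 e [0.94 0.37 0.23] rot [ 0.0011 -0.0013 -0.0004] df [-1.   4.9 -1.1] 0.01619
13.79 -0.009 e [0.44 0.32 0.16] rot [ 0.0009 -0.0007 -0.0001] df [-1.2  4.6  0.6] 0.01648
14.09 -0.006 e [0.9  0.   0.11] rot [ 0.0003 -0.0012 -0.0006] df [-0.2  5.2  0.5] 0.01606
14.39 -0.004 e [ 1.04 -0.15  0.18] rot [ 0.0001 -0.0013 -0.0008] df [1.3 4.6 0.7] 0.01598
14.69 -0.002 e [ 0.01 -0.06  0.  ] rot [-0.0001 -0.     -0.    ] df [-0.1  4.8  1.2] 0.01652
14.99 0 e [-0.15 -0.1  -0.19] rot [-0.0003  0.0004  0.    ] df [-0.6  3.9 -0.9] 0.01667
15.29 0.001 e [-1.02 -0.09 -0.2 ] rot [-0.0006  0.0014  0.0007] df [-4.2  3.5  1. ] 0.01612
15.59 0.002 e [-2.06 -0.09 -0.21] rot [-0.0009  0.0027  0.0013] df [-3.9  4.6  1.2] 0.01642
15.89 0.003 e [-3.07 -0.1  -0.19] rot [-0.0012  0.004   0.0019] df [-5.4  3.8  2.7] 0.01624
```

```bash
python3 - <<'E'
from g import *
f0=np.load('f0.npy')
for o_ in [.006,.009]:
    r.move_linear(tcp(o_),QI,feed=.04); r.sleep(.1)
    o,e,rv,f=err(tcp(o_)); d=f-f0
    print(round(o['time'],2),o_,'e',(e*1e3).round(2),'rot',rv.round(4),'df',d.round(1))
for n in ["side","wrist"]:
    im=vision.camera(n); cv2.imwrite(f"pics/{n}5.png",im[:,:,::-1])
a=cv2.imread('pics/side5.png')[110:230,150:290];cv2.imwrite('pics/side5a.png',cv2.resize(a,None,fx=5,fy=5,interpolation=2))
a=cv2.imread('pics/wrist5.png');cv2.imwrite('pics/wrist5a.png',cv2.resize(a,(800,600),interpolation=2))
E
```

```text
16.24 0.006 e [-6.01 -0.14 -0.21] rot [-0.0022  0.0078  0.0037] df [-9.7  2.4  3.9]
16.59 0.009 e [-9.02 -0.15 -0.2 ] rot [-0.0032  0.0116  0.0056] df [-13.2   1.    5.5]
```

View pics/side5a.png

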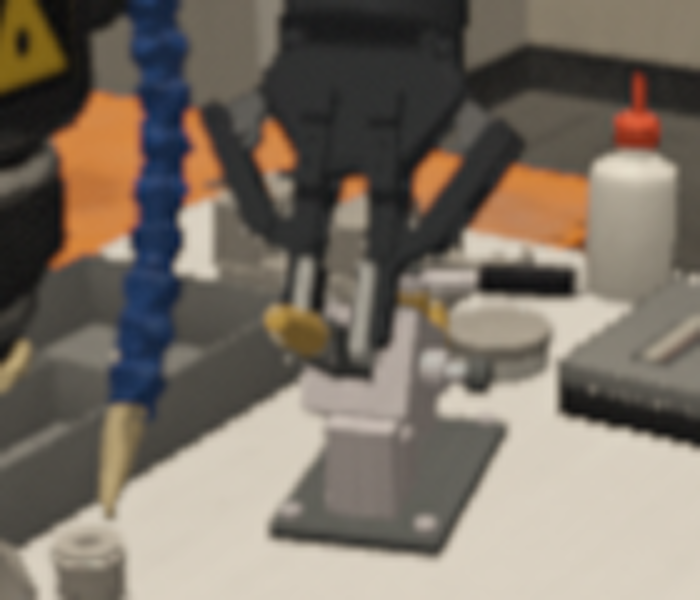

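View pics/wrist5a.png

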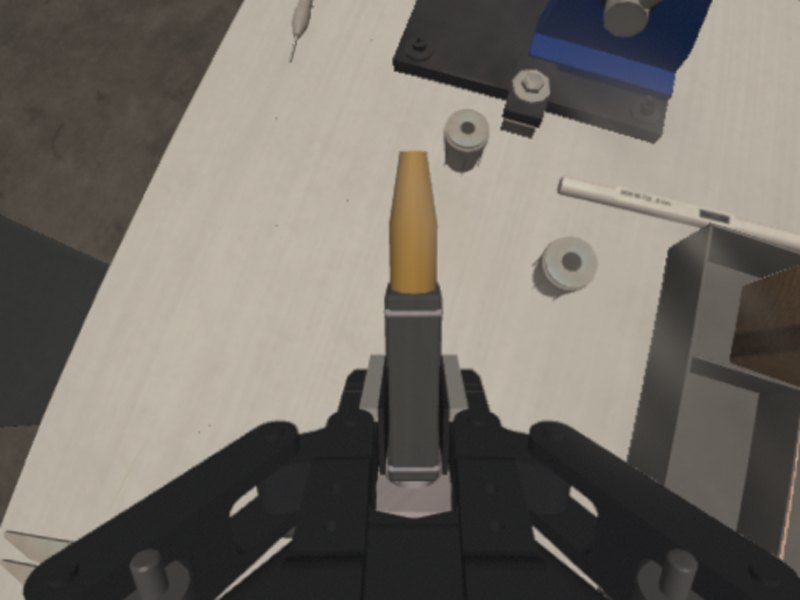

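```bash
python3 - <<'E'
from g import *
r.move_linear(tcp(.001),QI,feed=.05); r.sleep(.1)
r.release(); o=r.get_obs(); print(o['time'],o['finger_gap'])
r.move_linear(tcp(-.005,dz=.12),QI,feed=.15)
r.sleep(.2); cc=vision.calibration('wrist')
for n in ["side","top","wrist"]:
    if n!='wrist': cc=vision.calibration(n)
    else: cc=vision.calibration('wrist')
    im=vision.camera(n); cv2.imwrite(f"pics/{n}6.png",im[:,:,::-1])
    print(n,proj(cc,[M,M-.07*cx,M-.112*cx]).round(1).tolist())
a=cv2.imread('pics/side6.png')[130:230,180:290];cv2.imwrite('pics/side6a.png',cv2.resize(a,None,fx=6,fy=6,interpolation=2))
a=cv2.imread('pics/wrist6.png');cv2.imwrite('pics/wrist6a.png',cv2.resize(a,(800,600),interpolation=2))
E
```

```text
17.775 0.08552341208586989
side [[221.2, 181.4], [211.3, 176.6], [204.6, 173.3]]
top [[242.5, 161.9], [213.3, 166.9], [194.5, 170.1]]
wrist [[265.0, 222.3], [265.0, 151.7], [265.0, 104.0]]
```

View pics/side6a.png

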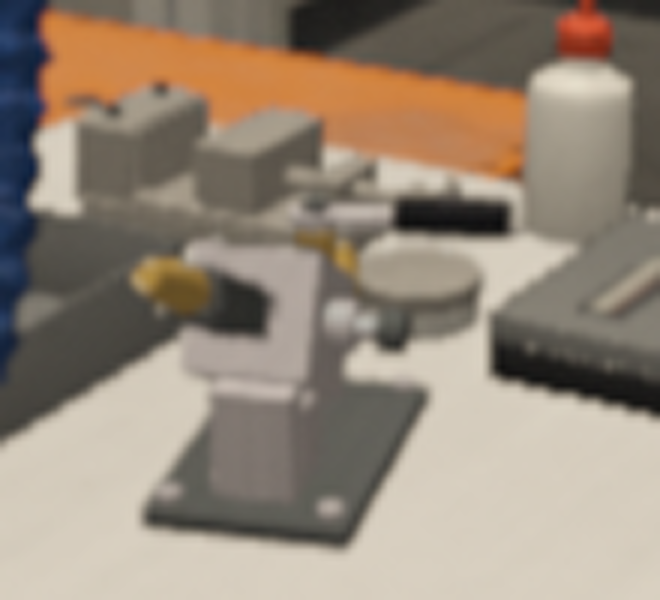

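View pics/wrist6a.png

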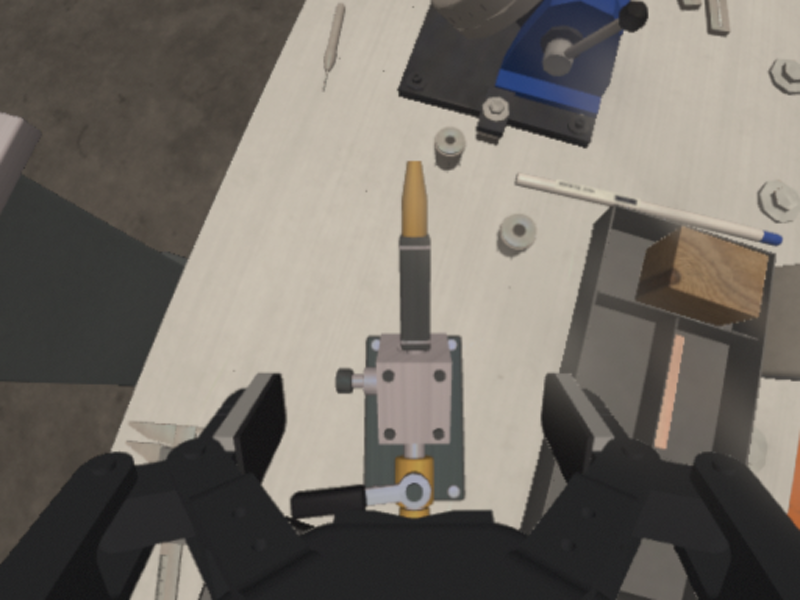

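```bash
cat >> g.py <<'E'
AX=H0+.0361*hx; ZL=.073
def lev(th,gap=0.,sgn=-1,z=ZL,rad=.055):
    d=-hy*np.cos(th)+hx*np.sin(th); n=hx*np.cos(th)+hy*np.sin(th)
    return np.array([AX[0],AX[1],z])+rad*d-(.018+gap)*n, quat(sgn*n,-ez)
E
python3 - <<'E'
from g import *
for sgn in (-1,1):
  for th in (.13,.6,1.1,1.57):
    p,q=lev(th,sgn=sgn); print(sgn,th,p.round(3),r.ik(p,q))
E
```

```text
-1 0.13 [ 0.552 -0.03   0.073] [ 0.46909886  0.5335062  -0.6145957   1.70051489  0.35133031  1.01998255
  0.16349854]
-1 0.6 [ 0.561 -0.056  0.073] [ 0.57933493  0.58720944 -0.72849787  1.66606533  0.43711625  1.05787251
  0.61507751]
-1 1.1 [ 0.582 -0.075  0.073] [ 0.66407278  0.67818778 -0.85799328  1.59543784  0.55334737  1.12703059
  1.07153663]
-1 1.57 [ 0.608 -0.082  0.073] [ 0.68632056  0.76632285 -0.94615775  1.51260789  0.648153    1.19934227
  1.50299388]
1 0.13 [ 0.552 -0.03   0.073] [ 0.04865967  0.45566301 -0.03258947  1.71752474  0.01739923  0.96868541
 -2.70205833]
1 0.6 [ 0.561 -0.056  0.073] [ 0.13168752  0.47727898 -0.08537712  1.68419831  0.04711707  0.98211562
 -2.21195956]
1 1.1 [ 0.582 -0.075  0.073] [ 0.20836619  0.52267056 -0.15403143  1.61423824  0.09046986  1.01166448
 -1.71504346]
1 1.57 [ 0.608 -0.082  0.073] [ 0.26039522  0.57748952 -0.22857494  1.53078466  0.1431148   1.04975543
 -1.27531008]
```

```bash
python3 - <<'E'
from g import *
r.close_gripper()
p,q=lev(.10,.010,z=.18); r.movep(p,q); r.sleep(.3)
o=r.get_obs(); print(o['time'],o['tcp_pos']-p,o['ft_force'])
cc=vision.calibration('side'); im=vision.camera('side')
p,q=lev(.10,.010); r.move_linear(p,q,feed=.1); r.sleep(.2)
o=r.get_obs(); print(o['time'],o['tcp_pos']-p,o['ft_force'])
for n in ["side","wrist"]:
    im=vision.camera(n); cv2.imwrite(f"pics/{n}7.png",im[:,:,::-1])
a=cv2.imread('pics/side7.png')[90:230,160:320];cv2.imwrite('pics/side7a.png',cv2.resize(a,None,fx=4,fy=4,interpolation=2))
a=cv2.imread('pics/wrist7.png');cv2.imwrite('pics/wrist7a.png',cv2.resize(a,(800,600),interpolation=2))
E
```

```text
20.55 [ 0.00057558 -0.00146743 -0.00086384] [0.44327729 0.22555614 0.10560135]
22.0167 [4.25896757e-04 5.44356945e-06 5.71884178e-04] [ 0.23625833  0.79807594 -0.35130892]
```

View pics/side7a.png

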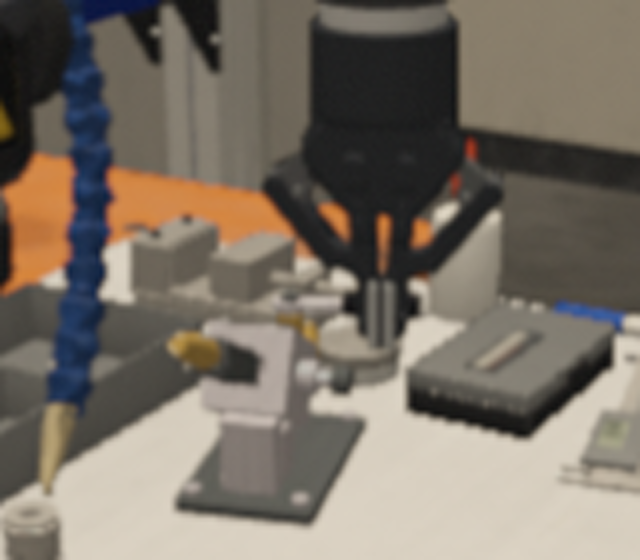

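View pics/wrist7a.png

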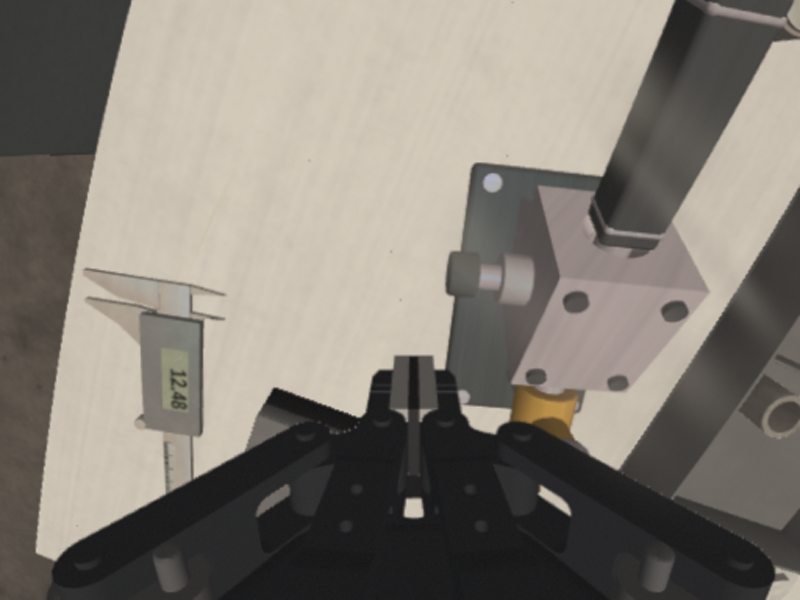

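```bash
python3 - <<'E'
from g import *
f0=r.get_obs()['ft_force']
for th in np.r_[np.arange(.15,1.5,.1),1.53,1.57]:
    p,q=lev(th); r.move_linear(p,q,feed=.1)
    o=r.get_obs(); d=o['ft_force']-f0
    n=hx*np.cos(th)+hy*np.sin(th); e=(o['tcp_pos']-p)@n
    print(round(o['time'],2),round(th,2),'e_n %.1f'%(e*1e3),'fn %.1f'%(d@n),d.round(1))
    if np.linalg.norm(d)>15: print('STOP'); break
E
```

```text
22.39 0.15 e_n 0.6 fn 0.2 [ 0.  -0.2 -0.3]
22.64 0.25 e_n -0.4 fn 1.3 [ 0.5 -1.3 -1. ]
22.89 0.35 e_n -0.2 fn 0.7 [ 0.2 -0.8 -1.6]
23.14 0.45 e_n 0.0 fn 0.2 [-1.  -1.2 -0.7]
23.39 0.55 e_n 0.2 fn 0.1 [-0.1 -0.3 -0.5]
23.64 0.65 e_n 0.2 fn 1.6 [ 0.4 -2.3 -0.7]
23.89 0.75 e_n 0.2 fn 0.8 [ 0.3 -1.1 -0.9]
24.14 0.85 e_n 0.2 fn 0.5 [-0.2 -1.8 -1.7]
24.39 0.95 e_n 0.2 fn 0.5 [ 0.2 -1.   0.1]
24.64 1.05 e_n 0.2 fn -0.3 [-0.5 -1.  -0.9]
24.89 1.15 e_n 0.2 fn 0.1 [ 0.  -1.1 -0.1]
25.14 1.25 e_n 0.1 fn 0.3 [ 0.3 -1.7 -1.1]
25.39 1.35 e_n 0.1 fn 0.5 [ 0.6 -1.1 -1.6]
25.64 1.45 e_n 0.1 fn 0.8 [ 0.7  0.3 -0.9]
25.89 1.53 e_n -0.0 fn -0.9 [-0.6 -1.1 -0.8]
26.14 1.57 e_n -0.2 fn -0.9 [-0.5 -1.6 -0. ]
```

```bash
python3 - <<'E'
from g import *
r.sleep(.2); f0=np.array([.24,.8,-.35])
for g in [-.001,-.002,-.003,-.004,-.006,-.008,-.010]:
    p,q=lev(1.57,g); r.move_linear(p,q,feed=.04); r.sleep(.1)
    o=r.get_obs(); d=o['ft_force']-f0; e=(o['tcp_pos']-p)@hy
    print(round(o['time'],2),g,'e_n %.1f'%(e*1e3),'fn %.1f'%(d@hy))
    if d@hy<-12: break
for n in ["side","top"]:
    im=vision.camera(n); cv2.imwrite(f"pics/{n}8.png",im[:,:,::-1])
a=cv2.imread('pics/side8.png')[90:230,160:320];cv2.imwrite('pics/side8a.png',cv2.resize(a,None,fx=4,fy=4,interpolation=2))
E
```

```text
26.69 -0.001 e_n -0.2 fn -2.9
27.04 -0.002 e_n -1.1 fn -4.8
27.39 -0.003 e_n -2.1 fn -8.6
27.74 -0.004 e_n -3.0 fn -9.9
28.09 -0.006 e_n -5.0 fn -14.1
```

View pics/side8a.png

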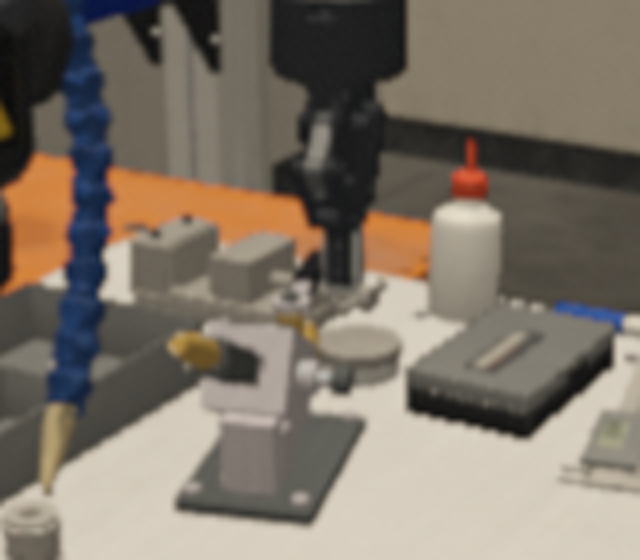

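```bash
python3 - <<'E'
from g import *
p,q=lev(1.57,.02); r.move_linear(p,q,feed=.06)
p,q=lev(1.57,.02,z=.22); r.move_linear(p,q,feed=.15)
p,q=lev(.0,0,z=.26); p=np.array([.52,.07,.24]);q=quat(np.array([-.15,.99,0])/np.hypot(.15,.99),-ez); r.movep(p,q); r.sleep(.4)
cc=vision.calibration('wrist'); im=vision.camera('wrist'); cv2.imwrite('pics/wrist9.png',im[:,:,::-1])
ax=AX+.090*ez
print(r.get_obs()['time'],proj(cc,[M,M-.112*cx,ax,ax+.05*hx]).round(1).tolist())
a=im[:,:,::-1];cv2.imwrite('pics/wrist9a.png',cv2.resize(a,(800,600),interpolation=2))
a=a[130:330,220:400];cv2.imwrite('pics/wrist9b.png',cv2.resize(a,None,fx=3,fy=3,interpolation=2))
im=vision.camera('top');cv2.imwrite('pics/top9.png',cv2.resize(im[100:260,130:350,::-1],None,fx=3,fy=3,interpolation=2))
E
```

```text
31.9583 [[320.4, 192.7], [322.0, 105.9], [327.6, 259.9], [330.6, 294.4]]
```

View pics/wrist9a.png

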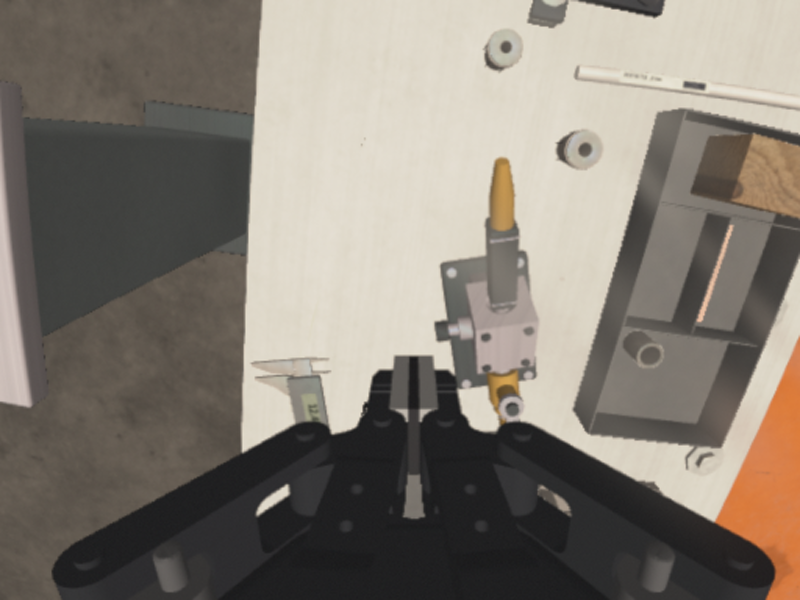

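View pics/wrist9b.png

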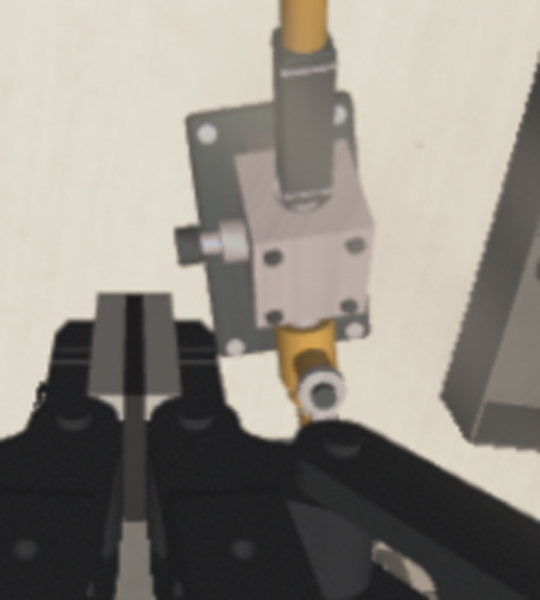

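```bash
python3 - <<'E'
from g import *
r.movep(tcp(-.03,dz=.15),QI); r.sleep(.8)
cc=vision.calibration('wrist'); im=vision.camera('wrist')
o,e,rv,f=err(tcp(-.03,dz=.15)); print(o['time'],e)
ax=AX+.090*ez
print(proj(cc,[M,M-.07*cx,M-.112*cx,ax,ax+.05*hx]+[M+a*cx+b*cy+c*cz for a,b,c in [(0,-.022,.022),(0,.022,.022),(.056,-.022,.022),(.056,.022,.022)]]).round(1).tolist())
cv2.imwrite('pics/wrist10a.png',cv2.resize(im[:,:,::-1],(800,600),interpolation=2))
cv2.imwrite('pics/wrist10b.png',cv2.resize(im[80:270,195:335,::-1],None,fx=4,fy=4,interpolation=2)[:,:,:])
im=vision.camera('side');cv2.imwrite('pics/side10a.png',cv2.resize(im[130:230,180:290,::-1],None,fx=6,fy=6,interpolation=2))
E
```

```text
33.375 [ 1.20688414e-04 -2.84660901e-05 -2.27145987e-05]
[[264.5, 231.0], [264.5, 169.8], [264.5, 128.9], [264.1, 309.6], [264.2, 361.1], [243.4, 240.5], [285.7, 240.4], [244.7, 285.6], [284.5, 285.5]]
```

View pics/wrist10a.png

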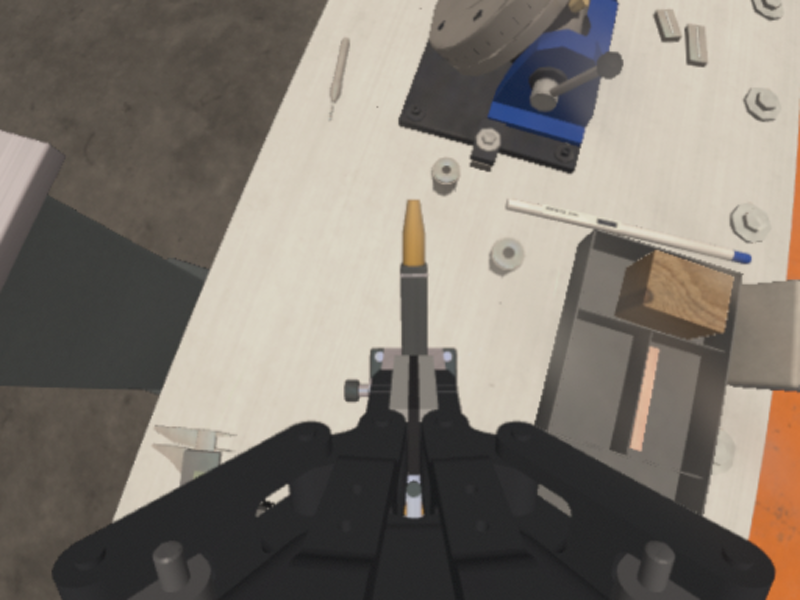

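View pics/wrist10b.png

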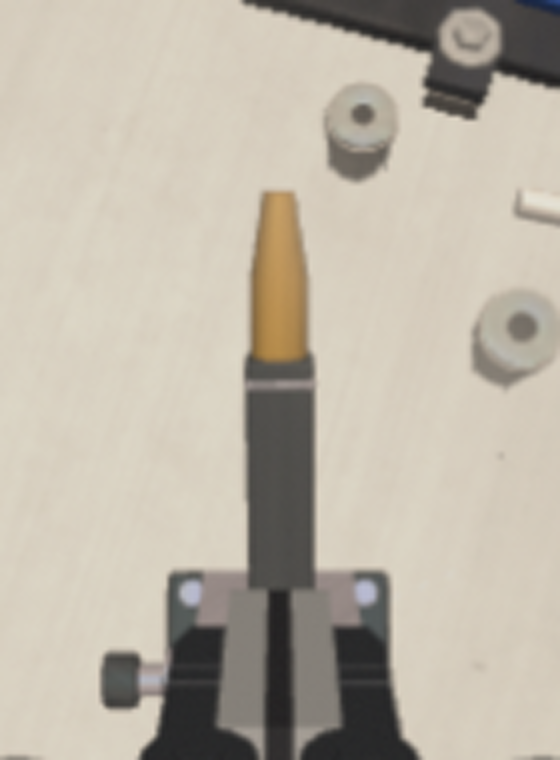

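View pics/side10a.png

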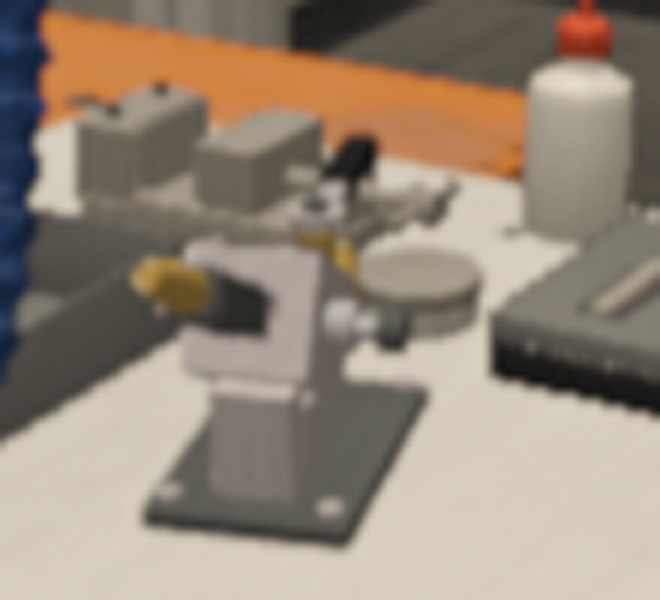

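```bash
python3 - <<'E'
from g import *
# move back towards home side so that top and wrist see the lever
r.release(); p=np.array([.45,.10,.25]);q=quat(np.array([-.3,.954,0]),-ez); r.movep(p,q); r.sleep(.8)
for n in ('top','side','wrist'):
    cc=vision.calibration(n); im=vision.camera(n)
    ax=AX+.091*ez
    P=[ax,ax+.05*hx,ax+.072*hx,ax+.05*(hx*np.cos(.15)-hy*np.sin(.15))]
    u=proj(cc,P); print(n,u.round(1).tolist())
    x,y=np.maximum(u[0].astype(int)-50,0)
    big=cv2.resize(im[y:y+100,x:x+120,::-1],None,fx=6,fy=6,interpolation=2)
    for a,c in zip(u,[(0,0,255),(0,255,0),(255,0,0)]): cv2.circle(big,tuple(((a-[x,y]+.5)*6).astype(int)),3,c,1)
    cv2.imwrite(f'pics/{n}11a.png',big)
print(r.get_obs()['time'])
E
```

```text
top [[279.0, 149.1], [301.4, 142.0], [311.2, 138.8], [302.3, 145.3]]
side [[232.0, 162.5], [237.9, 154.9], [240.3, 151.8], [241.0, 155.2]]
wrist [[353.9, 296.2], [349.7, 326.5], [347.9, 338.9], [344.2, 326.3]]
35.8417
```

View pics/top11a.png

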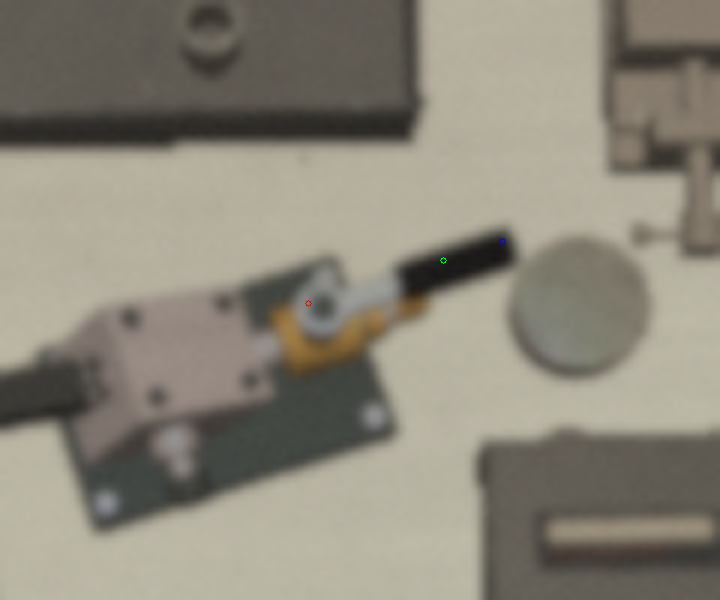

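View pics/side11a.png

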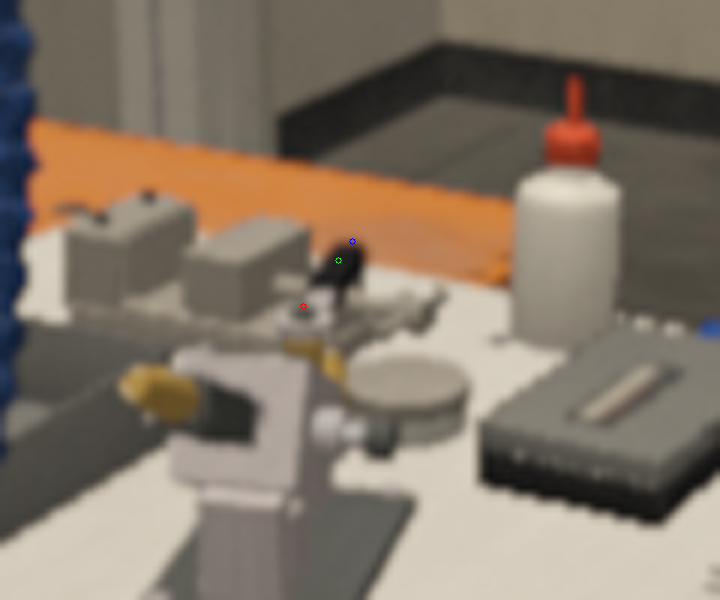

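View pics/wrist11a.png

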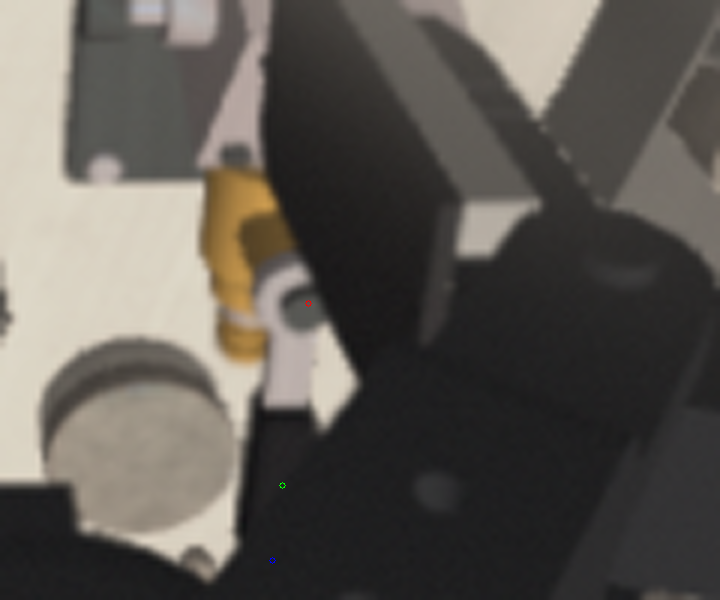

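```bash
python3 - <<'E'
from workcell import r
r.sign_off(); print(r.get_obs()['time'])
E
```

```text
the job is handed in; nothing more can be done
the job is handed in; nothing more can be done
```

The lance is home in the clamp block with its shank past the plunger, and the gas cock is fully open against its stop. I handed the job in at about 36 s on the robot's clock, with the gripper open and clear of everything.

- **Lance:** It stopped at the expected home position, about 0.1 mm off by the arm's own reading, and did not move under a further 13 N push. After release the wrist camera put it within about 1 mm of home. The side view showed it unmoved after the lever was turned.
- **Plunger:** I had no direct reading of it. The push past it took about 4 N. A sideways force appeared as the shank went under the nose.
- **Cock:** I pushed the lever round with the closed fingers until it met the stop, which took about 14 N. The top view shows it lying along the pipe at about 18° in the picture, against 18.1° predicted for open.
- **Collets and tin:** They still stand where they were, and I made no contact with them.

One check disagreed: a wrist picture taken just after a move put the lance about 4 mm off. I put that down to the arm still settling, because the repeat picture after a longer wait agreed to about 1 mm.

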